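# Unlock the parts chest and slide its cover open

### The job

Unlock the grey parts chest with the T-handled key: put the key into the lock on top, feel for the hidden slot and push it fully home, then turn it clockwise until the bolt is drawn. Leave the key in the lock and push the chest's steel cover open as far as it goes. Leave the ring-handled key, the stock bin, the carton and the tape roll where they are.

Things in the scene. Friction and masses are not known exactly. Their poses are not given: they have to be found in the camera images.
- key: T-handled steel key, 99 mm long, 0.13 to 0.21 kg, standing loose in one of the two holes of the key block, handle up. Origin: centre of the tip's underside; z runs up the shank, x along the crossbar. From the tip: flat blade, 16 mm long, 18 wide (x), 6 thick (y); round shank, 18 mm diameter, up to 75 mm; crossbar, 70 mm (x) by 14 (y) by 24 high. A half turn about z makes no difference.
- key_tip (a point): Centre of the underside of the key's blade (the key's origin).
- key_bar (a point): Centre of the key's crossbar, 87 mm above its tip: where to grip it, across its 14 mm thickness.
- ring_key: A second key 130 mm long, with an upright ring (56 mm across, 12 mm thick) as handle and a square tip: it does not fit, leave it. Origin: centre of its tip's underside. It stands in the other hole, 120 mm from the first.
- key_block: Fixed wooden block, 200 mm (x) by 70 mm (y) by 55 mm high, with two round holes 22 mm in diameter and 45 mm deep at 60 mm either side of its middle along its x. A key standing in it has its tip 10 mm above the table and its crossbar centre at 97 mm. Origin: centre of its underside.
- chest: Low grey steel chest, fixed to the table, 240 mm (x) by 300 mm (y), its top 100 mm above the table. Origin: centre of its underside. Its lock strip is along the -x side; the sliding cover closes the +y half.
- lock_mouth (a point): Centre of the keyhole's mouth, on top of a square steel lock block (50 by 50 mm, top 122 mm above the table) at x -81, y +85 mm in the chest's frame; its axes are the chest's. The hole is round and upright, 21 mm in diameter with a 1.5 mm chamfer, and goes 27 mm down to a hidden brass rotor.
- rotor_face (a point): Point on the lock's axis at the rotor's face, 27 mm below the mouth; axes of the chest, NOT turning with the rotor. The rotor is stiff (0.13 N m): a blade resting on it at about 6 N slides round on its face until it drops into the slot. How the slot starts is hidden: its long axis lies between 40 and 5 degrees counterclockwise, seen from above, of the chest's x axis.
- slot_floor (a point): Floor of the rotor's blade slot on the lock's axis, 41 mm below the mouth: here is the tip of a key fully home. The slot is 20.4 mm long, 8.4 wide, 14 deep. With the key home the rotor turns clockwise, to a stop where the slot's long axis lies 46 degrees clockwise of the chest's x axis; it stays where it is left, and the key's x (or -x) lies along the slot, within 6 degrees of play.
- bolt (a joint): Travel in m of the hidden bolt that locks the cover. It stays at 0 until the slot has come round to about the chest's x axis, then the rotor draws it: past 0.0115 (slot about 31 degrees clockwise of the chest's x axis) the cover is free, at the rotor's stop it is about 0.016. It stays where it is left. Loads the rotor a little more (0.02 N m).
- cover (a joint): Travel in m of the sliding steel cover towards the chest's -y: 0 closed, 0.13 fully open. It needs about 3 N to slide and stays where it is left; while the bolt is in, it moves 1 or 2 mm only.
- cover_rib (a point): Middle of the top of the upright rib on the cover, 141.5 mm above the table. The rib is 100 mm long along the chest's x, 12 mm thick along y and 36 mm high; with the cover closed it lies at x +45 mm, y +75 mm in the chest's frame. Push its +y face towards -y. The cover's flat top lies 105.5 mm above the table.
- stock_bin: Loose open blue shelf bin, 110 by 100 by 80 mm, bystander. Origin: centre of its underside.
- carton: Loose cardboard carton, 120 by 160 by 90 mm, bystander. Origin: centre of its underside.
- tape_roll: Loose roll 104 mm in diameter, 48 mm high, lying flat, bystander. Origin: centre of its underside.

How it is judged (in metres and radians):
On the way, in this order (a step that is already met when the one before it is completed fails the run):
1. the T-handled key is fully home in the lock: its tip at least 37 mm below the mouth (z of key_tip in the frame of lock_mouth below -0.037 m and horizontal distance between key_tip and lock_mouth below 0.005 m), for 0.1 s.
2. with the key still in (at least 35 mm), it is turned until the bolt is drawn by more than 11.5 mm (z of key_tip in the frame of lock_mouth below -0.035 m and horizontal distance between key_tip and lock_mouth below 0.005 m and value of joint bolt above 0.0115 m), for 0.1 s.
3. the cover is pushed open by more than 110 mm (value of joint cover above 0.11 m), for 0.2 s.
At the end, for the whole second after the job is handed in: The cover is open by more than 110 mm of its 130 mm, the bolt drawn by more than 11.5 mm, and the T-handled key stands at rest in the lock, tip at least 33 mm below the mouth, within 5 mm of its axis and within 0.15 rad of upright (z of key_tip in the frame of lock_mouth below -0.033 m and horizontal distance between key_tip and lock_mouth below 0.005 m and angle between key's own z axis and vertical below 0.15 rad and value of joint bolt above 0.0115 m and value of joint cover above 0.11 m and linear speed of key below 0.02 m/s); the robot touches nothing.
It fails at once if the ring-handled key is moved by more than 20 mm (distance of ring_key from where it was at the start of the episode above 0.02 m).
It fails at once if the stock bin, carton or tape roll is moved by more than 30 mm (distance of any of stock_bin, carton, tape_roll from where it was at the start of the episode above 0.03 m).
It also fails if it takes over 67 s, if anything falls off the work surface, if the arm or the gripper's body presses on something with over 40 N, if the wrist force passes 120 N, or if a joint passes its speed limit or range.

### The arm

A 6-joint arm with a two-finger parallel gripper is mounted at the origin on the work surface. World frame = base frame: x ahead of the robot, y to its left, z up, the work surface at z = 0. Lengths are in mm, angles in rad, forces in N, time in s.
With the tool pointing down it reaches from about 350 to 975 mm from the base axis. Payload 7.1 kg.
Tool frame: the origin (TCP) lies at the very end of the fingers, on their centre line; the grasp point (between the pads) lies 19 mm behind it (ctrl.grasp_offset is the distance from the TCP to the grasp point, in mm); z points along the fingers, y is the line along which they close (so a half turn about z gives the same grasp; the last joint's range is limited). The gripper opens to 88 mm and grips with 3 to 60 N. Pads are 20 mm wide; open, the fingers measure 115 mm over their backs; the gripper's body (75 mm by 178 mm) begins 61 mm behind the grasp point.
Start: joints at [1.169, 0.423, 1.63, -0, 1.089, -0.019], TCP at [233.417, 579.76, 222.675] pointing down, gripper open.
Joint ranges: [-3, 3], [-0.9, 2.11], [0.09, 2.58], [-1.31, 4.45], [0.11, 2.69], [-2.54, 2.54]. Speed limits (rad/s): [2.39, 2.39, 3.01, 3.14, 3.14, 3.14].

### API

Orientations are given as a rotation vector (axis times angle).
In Python, from workcell import ctrl, viewer, ticket, models gives the robot as it stands.
- The arm moves only by the tool play_rows, never from a script. Its arguments are lists of equal length, an entry for each row: "dp": the shift along the world's x, y, z in mm, a list of three; "yaw": the turn about the world's z in degrees. In form: {"dp": [[tx, ty, tz], ...], "yaw": [yaw, ...]}. A call has 1 to 8 rows; each row shifts and turns the commanded pose from where the row before left it; what a row does not reach is not made up. A row lasts 1/12 s, in which the tool goes at most 41.7 mm and 7.16 degrees, less where a joint would pass 70% of its speed; a pose out of reach is approached as far as the arm can. A call is refused whole if a number of a shift passes 41.7 or a number of a turn 7.16, either way. A call with a gripper value outside its range is refused whole. "gripper" is the closure, from 0 (fully open) to 1 (shut), set as the call begins (left out, the last holds). The fingers move at their own pace and stop on an object; the grip force is fixed at half the most. Time passes only in rows, so rows that do not move let the fingers close. It gives the time, the measured TCP pose, the force, the opening and the grip force at its end, in the units of the state.
- ctrl.get_obs(): the state, without advancing time (a new reading comes with each control period).
- viewer.get_image(name): name is "side" or "top" or "wrist"; returns a dict with "pixels" (420x560x3 uint8, red, green, blue), "range_z" (420x560 float32, mm along the optical axis (not along the pixel's ray), 0 where there is no reading), "fx", "fy", "cx", "cy" (pixels), "dist_coeffs" ([k1, k2, p1, p2, k3] as OpenCV has them; the pictures are not rectified), "T" (4x4, takes a point from camera to world coordinates); the wrist camera has in their place "hand_eye" (4x4, takes a point from camera to tool coordinates, whose origin is the TCP and whose axes are the flange's). Camera axes: x right, y up, looking along -z (the intrinsics and any distortion apply to the point x, -y, -z); pixel columns grow to the right and rows downward; lengths in mm; the calibration is good to about 2 mm. A picture is of the moment at which its call begins: read the wrist's pose just before it.
- ticket.close_job(): hands the job in; it is judged then, once.
Trained networks look in a picture, given as the dict that the camera call returned (one of the last four; its "shot" number tells which), for a name from the list of things; names that differ only in an ending like _2 or _b are one class to them, and where a whole thing is asked for, a point or a joint stands for the part that bears it (a point fixed in the world has none). Each returns a list of dicts, best first, with "conf" (0 to 1); they miss things now and then, are a little off and sometimes report something else, mostly with a low value. They report only what shows in the picture. A call takes as long as a camera call.
- models.look_for(picture, name): "bbox" ([centre column, centre row, width, height] in pixels, round what is visible of it).
- models.landmark_of(picture, name): "location" ([column, row] in pixels: a listed point, or the origin of a listed thing).
The state is a dict: "t": time; "qpos": joint angles; "qvel": joint speeds; "joint_torque": joint torques, N m; "ee_pos": TCP position; "orientation": TCP orientation; "ft_force": force on the tool from outside, world axes, zero at the start; "moment": the same for the moment, N m; "width": finger opening in mm; "grasp_force": force on a finger pad.
Only numpy, scipy, OpenCV 4.12 (cv2) and the standard library are available. Lean on these libraries where they do the work, as an engineer would, in place of code of your own. Each camera call takes 0.05 s, during which the arm holds its last target. There are 200 camera calls.

## Working session

There is one attempt and no reset: what is moved stays moved. The work goes in short steps, Python scripts to look and compute and a tool call to move; the robot and the scene stay as the last step left them, time stands still between calls to the robot, and variables do not carry over. Pictures are saved under pics/ and viewed, at most 10 in all, crops included, and the job is handed in when it is done.

Besides the shell and the picture viewer there is one more tool, called after ">>>" in YAML: its name, and indented under it one key for each argument. play_rows: Moves the arm, as the interface text tells. Its arguments: {"type":"object","properties":{"dp":{"type":"array"},"yaw":{"type":"array"},"gripper":{"type":"number"}},"required":["dp","yaw"]}

```bash
mkdir -p pics; ls
cat > h.py <<'E'
import numpy as np, cv2
from workcell import ctrl, viewer, ticket, models
from scipy.spatial.transform import Rotation as R
def cam(name):
    o=ctrl.get_obs(); im=viewer.get_image(name)
    if 'T' in im: T=np.array(im['T'])
    else:
        W=np.eye(4); W[:3,:3]=R.from_rotvec(o['orientation']).as_matrix(); W[:3,3]=o['ee_pos']; T=W@np.array(im['hand_eye'])
    im['Tw']=T; return im
def ray(im,px):
    K=np.array([[im['fx'],0,im['cx']],[0,im['fy'],im['cy']],[0,0,1.]])
    u=cv2.undistortPoints(np.array(px,float).reshape(-1,1,2),K,np.array(im['dist_coeffs'])).reshape(-1,2)
    return np.c_[u[:,0],-u[:,1],-np.ones(len(u))]
def atz(im,px,z):
    d=ray(im,px)@im['Tw'][:3,:3].T; o=im['Tw'][:3,3]
    return o+d*((z-o[2])/d[:,2])[:,None]
def cloud(im):
    h,w=im['range_z'].shape; c,r=np.meshgrid(np.arange(w),np.arange(h))
    d=ray(im,np.stack([c,r],-1).reshape(-1,2))*im['range_z'].reshape(-1,1)
    return (d@im['Tw'][:3,:3].T+im['Tw'][:3,3]).reshape(h,w,3)
def save(im,n): cv2.imwrite('pics/'+n,cv2.cvtColor(im['pixels'],cv2.COLOR_RGB2BGR))
E
python3 - <<'E'
from h import *
for n in ['top','side']:
    im=cam(n); save(im,n+'0.png'); C=cloud(im)
    print(n,im['fx'],im['Tw'][:3,3].round())
    for k,z in [('key_bar',97),('ring_key',10),('key_block',0),('chest',0),('lock_mouth',122),('cover_rib',141.5),('stock_bin',0),('carton',0),('tape_roll',0)]:
        for d in models.landmark_of(im,k)[:2]: print(k,np.round(d['location']),round(d['conf'],2),atz(im,d['location'],z).round(1)[0])
o=ctrl.get_obs(); print(o)
E
```

```text
pics
top 503.59785838988574 [ 468.   27. 1533.]
key_bar [424. 221.] 0.5 [ 564.6 -382.    97. ]
ring_key [414. 266.] 0.64 [ 433.2 -374.    10. ]
key_block [255. 190.] 0.72 [665.8 105.8   0. ]
key_block [414. 245.] 0.71 [ 495.8 -377.4    0. ]
chest [280. 210.] 0.61 [602.8  29.2   0. ]
chest [426. 223.] 0.26 [ 562.6 -416.1    0. ]
lock_mouth [249. 235.] 0.75 [522.8 115.5 122. ]
cover_rib [255. 192.] 0.55 [643.4  98.5 141.5]
cover_rib [158. 263.] 0.37 [446.4 367.2 141.5]
stock_bin [388. 176.] 0.98 [ 707.3 -303.4    0. ]
stock_bin [280. 213.] 0.48 [594.6  28.    0. ]
carton [156. 264.] 0.66 [439.6 405.9   0. ]
tape_roll [148. 203.] 0.64 [626.4 436.4   0. ]
tape_roll [281. 213.] 0.27 [594.6  27.    0. ]
side 480.36529667041253 [ -66. -670.  789.]
key_bar [430. 310.] 0.64 [ 564.9 -383.5   97. ]
ring_key [378. 371.] 0.83 [ 439.1 -370.4   10. ]
key_block [399. 356.] 0.69 [ 503.  -373.9    0. ]
key_block [382. 375.] 0.62 [ 443.2 -377.6    0. ]
chest [296. 240.] 0.72 [603.4  38.6   0. ]
lock_mouth [255. 200.] 0.75 [532.3 112.2 122. ]
cover_rib [294. 179.] 0.67 [648.9  95.6 141.5]
stock_bin [428. 286.] 0.75 [ 716.2 -296.     0. ]
carton [169. 204.] 0.65 [443.5 410.9   0. ]
tape_roll [216. 178.] 0.96 [629.5 437.    0. ]
{'t': 1.0, 'qpos': array([ 1.16896198e+00,  4.23064584e-01,  1.62992370e+00, -1.21928309e-06,
        1.08859291e+00, -1.90216579e-02]), 'qvel': array([ 0.00126179,  0.00061068,  0.00052065,  0.00038477, -0.00057912,
       -0.00042343]), 'joint_torque': array([-1.08460779e-03, -5.44590175e+01, -2.74052095e+01,  6.44115312e-02,
        1.69144204e-02,  2.17443028e-05]), 'ee_pos': array([233.4360803 , 579.74234786, 222.6878632 ]), 'orientation': array([5.97654247e-01, 3.08421661e+00, 1.72517933e-05]), 'ft_force': array([ 0.23867301,  0.60631783, -0.39589686]), 'moment': array([-0.01436085,  0.01997986,  0.01806356]), 'grasp_force': 0.0, 'width': 87.40983368523423}
```

View pics/top0.png

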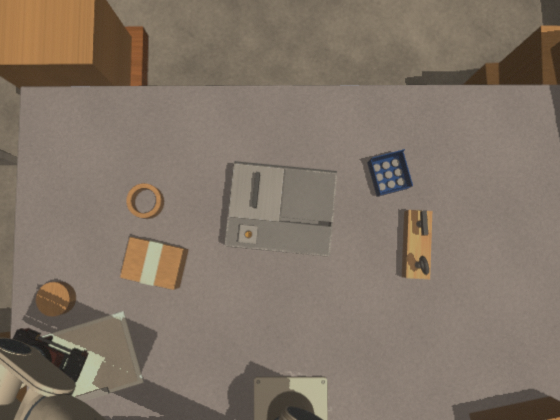

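View pics/side0.png

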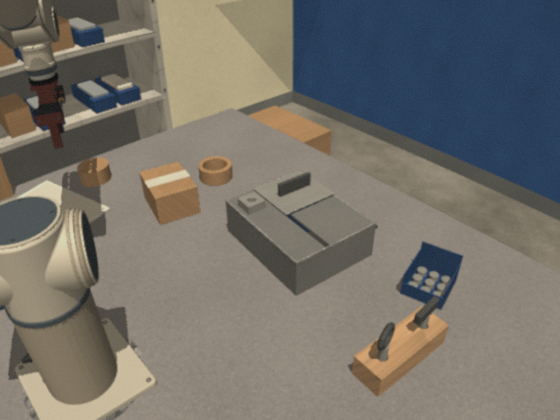

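Top: lock at (249,235), rib (255,190), T-key (423,222), and ring key (421,265). The side view agrees. Next I go over the chest for a near look.

>>> play_rows:
  dp:
    - [20,-30,16]
    - [20,-30,16]
    - [20,-30,16]
    - [20,-30,16]
    - [20,-30,16]
    - [20,-30,16]
    - [20,-30,16]
    - [20,-30,16]
  yaw: [1.4,1.4,1.4,1.4,1.4,1.4,1.4,1.4]
  gripper: 0

```text
t: 1.67
ee_pos: [394.0, 338.1, 351.7]
orientation: [0.292, 3.128, 0.0]
ft_force: [1.1, 0.4, 0.2]
width: 87.5
grasp_force: 0.0
```

>>> play_rows:
  dp:
    - [20,-30,8]
    - [20,-30,8]
    - [20,-30,8]
    - [20,-30,8]
    - [20,-30,8]
    - [20,-30,8]
    - [0,0,0]
    - [0,0,0]
  yaw: [1.4,1.4,1.4,1.4,1.4,1.4,1.4,1.4]

```text
t: 2.33
ee_pos: [514.2, 158.4, 399.0]
orientation: [-0.01, 3.141, 0.001]
ft_force: [-0.2, 0.7, -0.6]
width: 87.7
grasp_force: 0.0
```

Run:
```python
from h import *
im=cam('wrist'); save(im,'w1.png'); C=cloud(im); np.save('C1.npy',C)
print(im['hand_eye'])
for k,z in [('chest',0),('lock_mouth',122),('cover_rib',141.5)]:
    for d in models.landmark_of(im,k)[:1]: print(k,np.round(d['location']),round(d['conf'],2),atz(im,d['location'],z).round(1)[0])
# tops by height
for nm,lo,hi in [('rib',135,148),('lock',117,127)]:
    m=(C[...,2]>lo)&(C[...,2]<hi)&(im['range_z']>0)
    n,l,s,c=cv2.connectedComponentsWithStats(m.astype(np.uint8))
    for i in np.argsort(-s[1:,4])[:2]+1:
        P=C[l==i]; print(nm,s[i],P.mean(0).round(1),cv2.minAreaRect(P[:,:2].astype(np.float32)))
o=ctrl.get_obs();print(o['t'],o['ee_pos'],o['qpos'],o['orientation'])
```

```text
[[ 1.38500565e-04  9.69140503e-01  2.46508960e-01  6.59156260e+01]
 [ 9.99999556e-01  9.56391719e-05 -9.37849476e-04 -6.85556834e-01]
 [-9.32483825e-04  2.46508980e-01 -9.69140059e-01 -1.61778960e+02]
 [ 0.00000000e+00  0.00000000e+00  0.00000000e+00  1.00000000e+00]]
chest [195. 217.] 0.82 [598.6  31.    0. ]
lock_mouth [246. 191.] 0.59 [532.7 121.4 122. ]
cover_rib [228. 287.] 0.66 [651.1  99.6 141.5]
rib [221 250  15  61 604] [641.8  99.2 140.8] ((643.8392944335938, 98.77313995361328), (12.219095230102539, 81.08511352539062), 84.28717803955078)
lock [ 223  165   45   45 1473] [528.3 120.3 121.5] ((528.9791870117188, 120.16606903076172), (50.37223434448242, 50.58592224121094), 84.26127624511719)
lock [227 244  10   5  28] [603.8 103.1 122.4] ((604.0535888671875, 102.90569305419922), (11.285202980041504, 1.7743595838546753), 81.29957580566406)
2.5333 [512.58811068 160.76130522 398.2582052 ] [ 2.81592243e-01  1.31799432e-01  1.61825177e+00  2.91318725e-04
  1.39232076e+00 -1.29835697e+00] [ 1.42920920e-02 -3.14073213e+00 -9.83237999e-05]
```

View pics/w1.png

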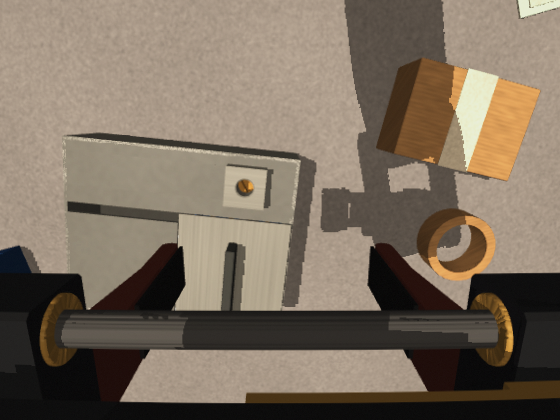

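Wrist: lock block at (245,187), hole visible with brass rotor; rib (230,280). Chest yaw ≈ -5.7°. On to the key.

>>> play_rows:
  dp:
    - [4,-39,0]
    - [4,-39,0]
    - [4,-39,0]
    - [4,-39,0]
    - [4,-39,0]
    - [4,-39,0]
    - [4,-39,0]
    - [4,-39,0]
  yaw: [0,0,0,0,0,0,0,0]

```text
t: 3.2
ee_pos: [545.3, -152.6, 398.6]
orientation: [0.015, -3.141, -0.0]
ft_force: [0.4, 0.7, 0.5]
width: 87.7
grasp_force: 0.0
```

>>> play_rows:
  dp:
    - [4,-39,-20]
    - [4,-39,-20]
    - [4,-39,-20]
    - [4,-39,-20]
    - [4,-39,-20]
    - [4,-39,-20]
    - [0,0,0]
    - [0,0,0]
  yaw: [0,0,0,0,0,0,0,0]

```text
t: 3.87
ee_pos: [567.7, -373.5, 282.5]
orientation: [0.011, -3.138, -0.004]
ft_force: [0.1, 1.0, 0.4]
width: 87.6
grasp_force: 0.0
```

Run:
```python
from h import *
im=cam('wrist'); save(im,'w2.png'); C=cloud(im)
for k,z in [('key_bar',97),('key_block',0),('ring_key',10)]:
    for d in models.landmark_of(im,k)[:1]: print(k,np.round(d['location']),round(d['conf'],2),atz(im,d['location'],z).round(1)[0])
for lo,hi in [(100,115),(50,60),(115,150)]:
    m=(C[...,2]>lo)&(C[...,2]<hi)&(im['range_z']>0)
    n,l,s,c=cv2.connectedComponentsWithStats(m.astype(np.uint8))
    for i in np.argsort(-s[1:,4])[:2]+1:
        P=C[l==i]; print(lo,s[i],P.mean(0).round(1),cv2.minAreaRect(P[:,:2].astype(np.float32)))
o=ctrl.get_obs();print(o['t'],o['ee_pos'],o['qpos'],o['orientation'])
```

```text
key_block [275. 121.] 0.88 [ 502.7 -374.8    0. ]
ring_key [273.  66.] 0.96 [ 442.9 -377.4   10. ]
100 [ 519  140   41  133 1480] [ 594.9 -106.1  100.6] ((586.3760375976562, -112.70259857177734), (138.85340881347656, 42.81279754638672), 11.349445343017578)
100 [ 260  148   18   75 1117] [ 560.1 -380.4  108.4] ((561.2767944335938, -380.3592529296875), (69.97400665283203, 13.99425983428955), 2.6750166416168213)
50 [  236    14    79   202 11204] [ 495.7 -376.8   54.7] ((501.6176452636719, -376.91357421875), (70.20889282226562, 200.31695556640625), 86.78569030761719)
50 [ 482   91   52  182 1089] [ 564.2 -120.    55. ] ((569.5701904296875, -120.14649963378906), (3.8343753814697266, 204.4341278076172), 84.37669372558594)
115 [265  13  24  68 918] [ 444.7 -373.5  133. ] ((442.0572814941406, -373.7909851074219), (54.017181396484375, 11.435616493225098), 11.868180274963379)
4.0667 [ 568.96870613 -372.106378    286.32906972] [-5.96806413e-01  4.45408453e-01  1.44192514e+00  2.73734443e-04
  1.25279008e+00 -2.17781889e+00] [-1.59064011e-02  3.14019415e+00 -9.69397132e-04]
```

View pics/w2.png

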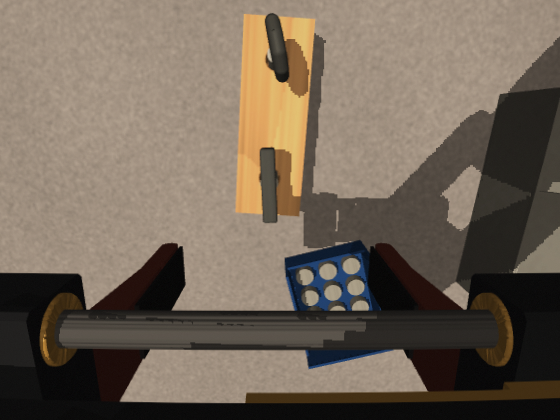

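Wrist: T-key bar at (269,185), ring key (276,47), and bin clear. Bar centre is (561.3,-380.4), at +2.7°.

>>> play_rows:
  dp:
    - [-4,-4,-20]
    - [-3.5,-4.3,-25]
    - [0,0,-25]
    - [0,0,-25]
    - [0,0,-25]
    - [0,0,-20]
    - [0,0,0]
    - [0,0,0]
  yaw: [2.1,0,0,0,0,0,0,0]

```text
t: 4.73
ee_pos: [560.9, -380.8, 145.5]
orientation: [0.073, -3.14, -0.001]
ft_force: [-0.4, -0.4, 0.3]
width: 87.7
grasp_force: 0.0
```

Run:
```python
from h import *
im=cam('wrist'); C=cloud(im)
for k,z in [('key_bar',97)]:
    for d in models.landmark_of(im,k)[:1]: print(k,np.round(d['location']),round(d['conf'],2),atz(im,d['location'],z).round(1)[0])
for lo,hi in [(103,113),(50,60)]:
    m=(C[...,2]>lo)&(C[...,2]<hi)&(im['range_z']>0)
    n,l,s,c=cv2.connectedComponentsWithStats(m.astype(np.uint8))
    for i in np.argsort(-s[1:,4])[:3]+1:
        P=C[l==i]; print(lo,s[i],P.mean(0).round(1),cv2.minAreaRect(P[:,:2].astype(np.float32)))
o=ctrl.get_obs();print(o['t'],o['ee_pos'],o['qpos'],o['orientation'])
```

```text
key_bar [278. 233.] 0.86 [ 560.7 -380.1   97. ]
103 [ 265  178   25  117 2828] [ 559.2 -380.7  108.5] ((561.208984375, -380.7100830078125), (69.59246063232422, 13.849896430969238), 3.1395766735076904)
103 [295  48   5  15  21] [ 462.5 -375.6  107.8] ((462.4417419433594, -375.4652404785156), (8.290461540222168, 0.9904141426086426), 10.214751243591309)
103 [310  67   5   2   5] [ 468.7 -367.6  112.7] ((468.7825622558594, -367.5018615722656), (0.31242626905441284, 2.185669422149658), 20.52630615234375)
50 [  225     0   131   273 22825] [ 503.9 -377.8   54.7] ((509.44384765625, -377.4232177734375), (70.57411193847656, 185.2540283203125), 86.77888488769531)
50 [293 350  13  42 167] [ 686.5 -357.4   57.4] ((690.5477294921875, -356.6470642089844), (38.07551193237305, 3.266371250152588), 14.754327774047852)
50 [419 377   8  14  49] [ 699.1 -255.3   55.4] ((699.8585205078125, -254.33401489257812), (14.713051795959473, 2.7552480697631836), 17.82771873474121)
4.8333 [ 561.96793092 -382.12330855  147.38874168] [-6.14672939e-01  5.84034746e-01  1.55190634e+00  6.84616572e-06
  1.00247272e+00 -2.23119647e+00] [-7.17575941e-02  3.13821312e+00 -2.96241371e-03]
```

>>> play_rows:
  dp:
    - [0,1,-20]
    - [0,0,-20]
    - [0,0,-12]
    - [0,0,-8]
    - [0,0,0]
    - [0,0,0]
  yaw: [0.3,0,0,0,0,0]

```text
t: 5.33
ee_pos: [561.0, -381.3, 85.7]
orientation: [-0.079, 3.14, -0.001]
ft_force: [0.1, 0.4, 0.1]
width: 87.9
grasp_force: 0.0
```

Run:
```python
from h import *
for i in range(5):
    o=ctrl.get_obs();print(o['t'],o['ee_pos'],o['ft_force'])
    if i<4: viewer.get_image('wrist')
```

```text
5.3333 [ 561.02479985 -381.29645078   85.71835284] [0.06961665 0.38212008 0.09231215]
5.3833 [ 561.26891902 -381.50664437   86.15497801] [-0.59767183  0.23340371  1.08434476]
5.4333 [ 561.3642798  -381.59023571   86.33525159] [ 0.19579064  0.51907059 -0.42312481]
5.4833 [ 561.34101204 -381.59591286   86.31205668] [ 0.14523091 -0.45438324  1.16720761]
5.5333 [ 561.26411893 -381.57296257   86.22306574] [ 0.79309462 -0.59380685  0.15794423]
```

>>> play_rows:
  dp:
    - [0,0.8,0]
    - [0,0,0]
    - [0,0,0]
    - [0,0,0]
    - [0,0,0]
    - [0,0,0]
    - [0,0,0]
    - [0,0,0]
  yaw: [0,0,0,0,0,0,0,0]
  gripper: 1

```text
t: 6.2
ee_pos: [560.6, -380.3, 85.0]
orientation: [0.079, -3.141, -0.0]
ft_force: [-0.4, -0.2, -0.2]
width: 37.9
grasp_force: 0.0
```

>>> play_rows:
  dp:
    - [0,0,0]
    - [0,0,0]
    - [0,0,0]
    - [0,0,5]
    - [0,0,10]
    - [0,0,20]
    - [0,0,30]
    - [0,0,35]
  yaw: [0,0,0,0,0,0,0,0]

```text
t: 6.87
ee_pos: [559.5, -379.5, 185.0]
orientation: [0.079, -3.138, -0.003]
ft_force: [0.8, -0.6, -1.4]
width: 13.8
grasp_force: 47.0
```

>>> play_rows:
  dp:
    - [0,10,25]
    - [0,25,25]
    - [-2,35,20]
    - [-2,38,10]
    - [-2,38,0]
    - [-2,38,0]
    - [-2,38,0]
    - [-2,38,0]
  yaw: [0,0,3,3,3,3,3,3]

```text
t: 7.53
ee_pos: [548.1, -118.6, 266.1]
orientation: [-0.572, 3.088, -0.001]
ft_force: [-0.1, -0.1, -2.3]
width: 13.7
grasp_force: 47.0
```

>>> play_rows:
  dp:
    - [-2,38,0]
    - [-2,38,0]
    - [-2,38,0]
    - [-2,38,0]
    - [-4,38,0]
    - [-4,35,0]
    - [0,15,0]
    - [0,0,0]
  yaw: [3,3,3,3,3,3,1,0]

```text
t: 8.2
ee_pos: [532.3, 122.9, 266.0]
orientation: [-1.077, 2.95, 0.001]
ft_force: [-0.3, 0.4, -1.8]
width: 13.7
grasp_force: 47.0
```

>>> play_rows:
  dp:
    - [0,0,0]
    - [0,0,0]
  yaw: [0,0]

```text
t: 8.37
ee_pos: [532.6, 119.0, 265.4]
orientation: [-1.07, 2.954, -0.001]
ft_force: [-0.3, -1.5, -1.3]
width: 14.2
grasp_force: 47.0
```

```bash
cat > look.py <<'E'
from h import *
import sys
P=[]
for i in range(2):
    P.append(ctrl.get_obs()['ee_pos']); im=cam('wrist')
P=np.array(P);o=ctrl.get_obs(); print(o['t'],P.round(1),o['ee_pos'],o['qpos'].round(3),o['orientation'],o['ft_force'].round(1),o['width'])
a=o['orientation']; print('key angle',(2*np.degrees(np.arctan2(a[1],a[0]))-180+90)%180-90)
C=cloud(im); save(im,sys.argv[1]); z=o['ee_pos'][2]
for d in models.landmark_of(im,'lock_mouth')[:1]: print(np.round(d['location']),d['conf'],atz(im,d['location'],122))
for nm,lo,hi in [('lock',117,127),('bar',z+12,z+35)]:
    m=(C[...,2]>lo)&(C[...,2]<hi)&(im['range_z']>0)
    n,l,s,c=cv2.connectedComponentsWithStats(m.astype(np.uint8))
    for i in np.argsort(-s[1:,4])[:3]+1:
        Q=C[l==i]; print(nm,s[i],Q.mean(0).round(1),cv2.minAreaRect(Q[:,:2].astype(np.float32)))
E
python3 look.py w3.png
```

```text
8.4667 [[532.6 119.  265.4]
 [532.7 118.7 265.4]] [532.7101342  118.52273822 265.26462638] [ 0.197  0.258  1.766 -0.     1.118 -2.067] [ 1.06848089e+00 -2.95429093e+00  4.18923247e-04] [-0.3 -0.8 -2.4] 13.76279686161372
key angle 39.76715978430832
[282. 200.] 0.88 [[530.1439233  121.86616309 122.        ]]
lock [ 240  156   83   69 2084] [521.9 116.  121.6] ((528.9203491210938, 119.86830139160156), (50.371822357177734, 50.311588287353516), 84.46263885498047)
lock [177 244  40  30 105] [611.7  98.3 122.5] ((620.9019775390625, 95.23160552978516), (10.364066123962402, 40.296852111816406), 67.64732360839844)
bar [ 232  198   89  113 4877] [523.4 109.7 288.5] ((524.7730102539062, 110.33845520019531), (46.69864273071289, 30.326723098754883), 62.63447570800781)
bar [261 350  31   9 264] [558.1 138.4 288.5] ((558.5535888671875, 138.70758056640625), (6.439084053039551, 13.254863739013672), 34.82595443725586)
bar [254 278   1   1   1] [531.8 105.8 300. ] ((531.8483276367188, 105.77581024169922), (0.0, 0.0), 0.0)
```

View pics/w3.png

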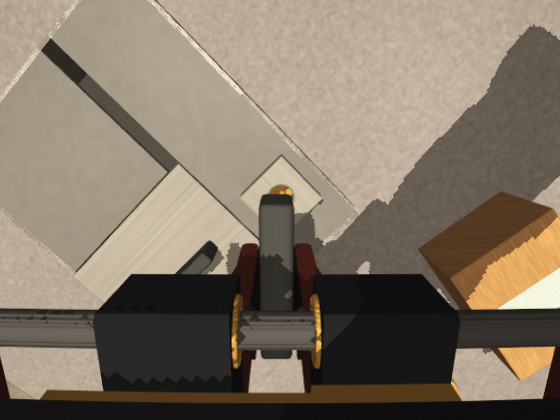

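Wrist: the key bar at (277,275) is over the lock block (282,195), hole just peeking out. I lower to just above the mouth and check the bar offset.

>>> play_rows:
  dp:
    - [-3.7,1.5,-10]
    - [0,0,-20]
    - [0,0,-20]
    - [0,0,-9]
    - [0,0,0]
    - [0,0,0]
    - [0,0,0]
    - [0,0,0]
  yaw: [0,0,0,0,0,0,0,0]

```text
t: 9.18
ee_pos: [529.7, 121.3, 207.1]
orientation: [-1.07, 2.952, -0.0]
ft_force: [0.2, 0.0, -1.0]
width: 14.0
grasp_force: 47.0
```

```bash
cat >> look.py <<'E'
m=(abs(C[...,2]-z-23)<4)&(np.hypot(*(C[...,:2]-o['ee_pos'][:2]).transpose(2,0,1))<40)
Q=C[m]; print('BAR',Q[:,2].mean(),cv2.minAreaRect(Q[:,:2].astype(np.float32)))
E
python3 look.py w4.png
python3 - <<'E'
from h import *
im=cam('side'); 
for k,z in [('lock_mouth',122),('key_tip',132),('key_bar',218)]:
    for d in models.landmark_of(im,k)[:1]: print(k,np.round(d['location'],1),round(d['conf'],2),atz(im,d['location'],z).round(1)[0])
x,y=255,195
c=im['pixels'][y-55:y+35,x-60:x+60]; c=cv2.resize(c,None,fx=6,fy=6,interpolation=cv2.INTER_CUBIC); cv2.imwrite('pics/s4.png',c[:,:,::-1])
E
```

```text
9.2833 [[529.7 121.3 207.1]
 [529.6 121.3 207.1]] [529.50418062 121.33012774 206.98877677] [ 0.203  0.323  1.826  0.     0.991 -2.063] [-1.07041665e+00  2.95185391e+00 -3.70908228e-04] [-0.2 -0.2 -2.4] 13.82005351318849
key angle 39.86384240236126
[162. 181.] 0.67 [[560.49148666  43.80727729 122.        ]]
lock [ 226  164  101   82 2943] [524.1 115.6 121.6] ((529.0042114257812, 119.73918151855469), (50.34339141845703, 50.233524322509766), 84.28372955322266)
lock [184 270  10   4  26] [603.9  98.  119.5] ((604.09033203125, 98.0838394165039), (2.3988089561462402, 6.1314473152160645), 29.684505462646484)
bar [ 232  198   89  113 4871] [520.4 112.3 230.2] ((521.9873046875, 113.0679931640625), (47.14305877685547, 30.636852264404297), 62.8289794921875)
bar [261 350  31   9 264] [555.1 141.1 230.2] ((555.2047119140625, 141.1754608154297), (6.028997898101807, 13.293643951416016), 40.78645706176758)
BAR 230.01886093915667 ((528.8184204101562, 121.89633178710938), (70.2405776977539, 31.056270599365234), 51.61812973022461)
lock_mouth [250.9 201.5] 0.55 [521.4 114.4 122. ]
key_tip [250.6 196.4] 0.51 [526.  120.6 132. ]
key_bar [248.7 164.6] 0.71 [530.2 126.8 218. ]
```

View pics/s4.png

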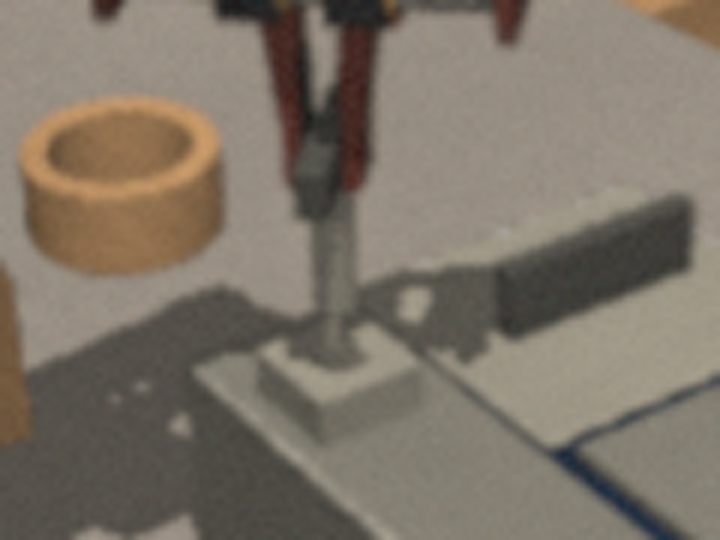

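Side: the shank stands upright just above the lock block (335,350). I shift slightly and descend.

>>> play_rows:
  dp:
    - [-0.5,-1.3,0]
    - [0,0,0]
    - [0,0,-4]
    - [0,0,-4]
    - [0,0,-4]
    - [0,0,-2]
    - [0,0,0]
    - [0,0,0]
  yaw: [0,0,0,0,0,0,0,0]

```text
t: 10.2
ee_pos: [528.3, 119.9, 191.8]
orientation: [1.071, -2.953, -0.0]
ft_force: [-0.1, 0.6, -1.6]
width: 13.8
grasp_force: 47.0
```

>>> play_rows:
  dp:
    - [0,0,0]
    - [0,0,0]
  yaw: [0,0]

```text
t: 10.37
ee_pos: [528.6, 120.0, 192.2]
orientation: [-1.071, 2.953, -0.0]
ft_force: [0.3, 0.1, -1.3]
width: 13.8
grasp_force: 47.0
```

>>> play_rows:
  dp:
    - [0,0,-4]
    - [0,0,-4]
    - [0,0,-4]
    - [0,0,-3]
    - [0,0,-2]
    - [0,0,0]
    - [0,0,0]
    - [0,0,0]
  yaw: [0,0,0,0,0,0,0,0]

```text
t: 11.03
ee_pos: [528.5, 119.9, 175.1]
orientation: [-1.071, 2.953, -0.0]
ft_force: [0.8, -0.2, -2.2]
width: 13.5
grasp_force: 47.0
```

>>> play_rows:
  dp:
    - [0,0,-1]
    - [0,0,-1]
    - [0,0,0]
    - [0,0,0]
  yaw: [0,0,0,0]

```text
t: 11.37
ee_pos: [528.4, 119.9, 173.1]
orientation: [1.071, -2.953, 0.0]
ft_force: [-0.3, -0.8, -2.4]
width: 14.1
grasp_force: 47.0
```

>>> play_rows:
  dp:
    - [0,0,-1]
    - [0,0,-1]
    - [0,0,0]
    - [0,0,0]
  yaw: [0,0,0,0]

```text
t: 11.7
ee_pos: [528.4, 119.9, 171.0]
orientation: [1.071, -2.953, -0.0]
ft_force: [-0.7, 0.8, -1.5]
width: 13.9
grasp_force: 47.0
```

>>> play_rows:
  dp:
    - [0,0,-0.5]
    - [0,0,0]
    - [0,0,0]
  yaw: [0,0,0]

```text
t: 11.95
ee_pos: [528.5, 119.9, 170.6]
orientation: [-1.071, 2.953, -0.0]
ft_force: [-0.3, -1.7, -2.0]
width: 13.5
grasp_force: 47.0
```

>>> play_rows:
  dp:
    - [0,0,-0.5]
    - [0,0,-0.5]
    - [0,0,0]
    - [0,0,0]
  yaw: [0,0,0,0]

```text
t: 12.28
ee_pos: [528.6, 119.9, 169.8]
orientation: [-1.071, 2.953, -0.0]
ft_force: [-0.6, -0.5, 1.4]
width: 13.2
grasp_force: 47.1
```

>>> play_rows:
  dp:
    - [0,0,-0.3]
    - [0,0,0]
    - [0,0,0]
  yaw: [0,0,0]

```text
t: 12.53
ee_pos: [528.6, 119.9, 169.5]
orientation: [-1.071, 2.953, -0.0]
ft_force: [-0.5, -0.3, 2.8]
width: 14.2
grasp_force: 47.1
```

>>> play_rows:
  dp:
    - [0,0,0]
    - [0,0,0]
    - [0,0,0]
    - [0,0,0]
    - [0,0,0]
  yaw: [-2,-2,-2,-2,0]

```text
t: 12.95
ee_pos: [528.1, 119.9, 168.8]
orientation: [0.86, -3.021, -0.0]
ft_force: [0.1, -0.3, -1.4]
width: 13.8
grasp_force: 47.0
```

Force dropped and it sank, so this is likely the slot. I push down.

>>> play_rows:
  dp:
    - [0,0,-1]
    - [0,0,-1]
    - [0,0,0]
    - [0,0,0]
  yaw: [0,0,0,0]

```text
t: 13.28
ee_pos: [528.3, 119.9, 167.1]
orientation: [0.863, -3.02, -0.0]
ft_force: [0.3, 1.0, -2.3]
width: 13.7
grasp_force: 47.0
```

>>> play_rows:
  dp:
    - [0,0,-2]
    - [0,0,-2]
    - [0,0,-2]
    - [0,0,-1]
    - [0,0,-1]
    - [0,0,0]
    - [0,0,0]
  yaw: [0,0,0,0,0,0,0]

```text
t: 13.87
ee_pos: [528.4, 119.9, 159.2]
orientation: [0.862, -3.021, 0.0]
ft_force: [-0.2, 0.1, -1.5]
width: 13.4
grasp_force: 47.0
```

>>> play_rows:
  dp:
    - [0,0,-1]
    - [0,0,-1]
    - [0,0,0]
    - [0,0,0]
  yaw: [0,0,0,0]

```text
t: 14.2
ee_pos: [528.4, 119.9, 157.2]
orientation: [0.862, -3.021, 0.0]
ft_force: [0.3, -0.9, -1.0]
width: 14.0
grasp_force: 47.0
```

>>> play_rows:
  dp:
    - [0,0,-0.5]
    - [0,0,0]
    - [0,0,0]
    - [0,0,0]
    - [0,0,0]
    - [0,0,0]
    - [0,0,0]
    - [0,0,0]
  yaw: [0,0,-4,-4,-4,-4,-4,-4]

```text
t: 14.87
ee_pos: [528.5, 120.2, 156.8]
orientation: [-0.211, 3.134, 0.0]
ft_force: [-0.3, 1.3, -2.1]
width: 13.4
grasp_force: 47.0
```

>>> play_rows:
  dp:
    - [0,0,0]
    - [0,0,0]
    - [0,0,0]
    - [0,0,0]
    - [0,0,0]
    - [0,0,0]
    - [0,0,0]
    - [0,0,0]
  yaw: [-4,-4,-4,-4,-4,-4,-4,0]

```text
t: 15.53
ee_pos: [528.6, 120.0, 156.8]
orientation: [0.552, 3.092, 0.0]
ft_force: [0.6, 1.6, -2.3]
width: 13.8
grasp_force: 47.0
```

>>> play_rows:
  dp:
    - [0,0,0]
    - [0,0,0]
    - [0,0,0]
    - [0,0,0]
    - [0,0,0]
    - [0,0,0]
    - [0,0,0]
    - [0,0,0]
  yaw: [-4,-4,-4,-4,-4,-4,-4,0]

```text
t: 16.2
ee_pos: [528.5, 119.9, 156.8]
orientation: [1.281, 2.868, 0.0]
ft_force: [-0.2, -0.9, -2.8]
width: 14.0
grasp_force: 47.0
```

Run:
```python
from h import *
o=ctrl.get_obs();a=o['orientation'];print(o['ee_pos'],o['ft_force'],o['moment'],o['qpos'],(2*np.degrees(np.arctan2(a[1],a[0]))-90)%180-90)
```

```text
[528.54510573 119.94043144 156.78958895] [-0.23901083 -0.86194174 -2.82143657] [ 0.02151438 -0.14593605  0.09097633] [ 2.01234742e-01  3.91569999e-01  1.86314068e+00 -1.04739597e-04
  8.86656620e-01 -5.29267797e-01] -48.141495354662055
```

>>> play_rows:
  dp:
    - [0,0,0]
    - [0,0,0]
    - [0,0,0]
    - [0,0,0]
  yaw: [-2,-2,0,0]

```text
t: 16.53
ee_pos: [528.6, 119.9, 156.8]
orientation: [1.375, 2.824, 0.0]
ft_force: [0.8, -0.2, -2.6]
width: 13.6
grasp_force: 47.0
```

Run:
```python
from h import *
o=ctrl.get_obs();a=o['orientation'];print(o['ee_pos'],o['ft_force'],o['moment'],(2*np.degrees(np.arctan2(a[1],a[0]))-90)%180-90)
```

```text
[528.56003661 119.92341852 156.82743081] [ 0.8368037  -0.15390632 -2.57148872] [-0.02824835 -0.12738851  0.0954715 ] -51.93039625921412
```

>>> play_rows:
  dp:
    - [0,0,0]
    - [0,0,0]
    - [0,0,0]
    - [0,0,0]
    - [0,0,0]
    - [0,0,0]
    - [0,0,5]
    - [0,0,15]
  yaw: [0,0,0,0,0,0,0,0]
  gripper: 0

```text
t: 17.2
ee_pos: [527.0, 119.6, 175.4]
orientation: [-1.379, -2.819, 0.004]
ft_force: [-0.5, -1.0, -0.7]
width: 63.7
grasp_force: 0.0
```

>>> play_rows:
  dp:
    - [0,0,25]
    - [0,0,30]
    - [0,0,35]
    - [0,0,30]
    - [0,0,0]
    - [0,0,0]
    - [0,0,0]
    - [0,0,0]
  yaw: [0,0,0,6,6,6,6,6]

```text
t: 17.87
ee_pos: [528.4, 119.9, 297.5]
orientation: [0.595, 3.084, 0.0]
ft_force: [-0.1, 0.0, -0.0]
width: 87.7
grasp_force: 0.0
```

```bash
python3 look.py w5.png
python3 - <<'E'
from h import *
im=cam('side')
for k,z in [('key_bar',168),('cover_rib',141.5)]:
    for d in models.landmark_of(im,k)[:1]: print(k,np.round(d['location'],1),round(d['conf'],2),atz(im,d['location'],z).round(1)[0])
E
```

```text
17.9667 [[528.4 119.9 297.5]
 [528.3 119.9 297.3]] [528.36123928 119.89585841 297.17457207] [ 0.201  0.219  1.74  -0.     1.182 -0.984] [6.01154659e-01 3.08322532e+00 1.45786779e-04] [-0.7  0.2 -0.7] 87.81854032905089
key angle -22.06575844321401
[277. 186.] 0.25 [[523.07877822 123.0175079  122.        ]]
lock [ 244  160   53   60 1077] [517.1 111.3 121.6] ((526.40576171875, 120.43444061279297), (50.00440979003906, 44.8192024230957), 84.4268798828125)
lock [282 182  27  37 440] [545.9 134.4 121.7] ((547.620361328125, 136.54129028320312), (19.147415161132812, 38.544952392578125), 41.43381881713867)
lock [283 266  13   7  50] [604.4 103.4 122. ] ((605.1543579101562, 103.877197265625), (12.26325798034668, 5.02818489074707), 61.64252471923828)
bar [ 373  251   46   60 1282] [541.4 163.8 321.2] ((543.9644165039062, 161.96205139160156), (9.089691162109375, 23.646228790283203), 44.62142562866211)
bar [ 135  251   44   60 1264] [507.9  78.7 321.2] ((510.9026184082031, 78.39852905273438), (23.39204978942871, 8.979795455932617), 2.2270641326904297)
bar [394 278   1   1   1] [537.1 164.1 331.9] ((537.06884765625, 164.13336181640625), (0.0, 0.0), 0.0)
BAR nan ((0.0, 0.0), (0.0, 0.0), 0.0)
key_bar [250.  180.6] 0.56 [536.  132.8 168. ]
cover_rib [253.5 210.5] 0.6 [485.5  58.3 141.5]look.py:16: RuntimeWarning: Mean of empty slice.
  Q=C[m]; print('BAR',Q[:,2].mean(),cv2.minAreaRect(Q[:,:2].astype(np.float32)))
  ret = ret.dtype.type(ret / rcount)
```

View pics/w5.png

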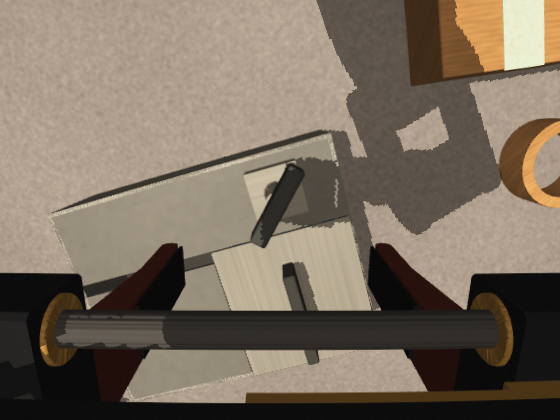

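Wrist: the key (278,205) is upright in the lock and turned; rib at (300,310). Now to the rib's +y side with the gripper closed.

>>> play_rows:
  dp:
    - [25,3,0]
    - [26,3,0]
    - [26,3,0]
    - [26,3,0]
    - [25.4,0.4,0]
    - [0,0,-20]
    - [0,0,-20]
    - [0,0,-20]
  yaw: [4,4,4,4,0,0,0,0]
  gripper: 1

```text
t: 18.83
ee_pos: [657.3, 132.3, 235.8]
orientation: [0.171, 3.137, 0.0]
ft_force: [0.1, 0.1, -0.4]
width: 37.9
grasp_force: 0.0
```

>>> play_rows:
  dp:
    - [0,0,-20]
    - [0,0,-20]
    - [0,0,-20]
    - [0,0,0]
    - [0,0,0]
    - [0,0,0]
  yaw: [0,0,0,0,0,0]

```text
t: 19.33
ee_pos: [657.5, 132.5, 177.8]
orientation: [0.169, 3.136, 0.0]
ft_force: [0.3, 0.2, 0.8]
width: 0.6
grasp_force: 0.0
```

```bash
python3 look.py w6.png 2>/dev/null
python3 - <<'E'
from h import *
for n in ['side','top']:
    im=cam(n); C=cloud(im)
    m=(C[...,2]>130)&(C[...,2]<148)&(abs(C[...,0]-645)<60)&(abs(C[...,1]-80)<60)&(im['range_z']>0)
    Q=C[m]; print(n,m.sum(), Q.mean(0) if m.sum() else '')
    m=(C[...,2]>150)&(np.hypot(C[...,0]-529,C[...,1]-120)<36)
    print('key',m.sum(),np.percentile(C[m],[5,50,95],axis=0) if m.sum() else '')
E
```

```text
19.4333 [[657.5 132.5 177.8]
 [657.8 132.5 178.3]] [657.84282636 132.50372354 178.51621223] [ 0.181  0.537  1.554 -0.     1.048 -1.282] [1.68602468e-01 3.13452735e+00 9.34119114e-04] [ 0.7 -0.5  0.3] 0.6750483483245495
key angle -6.157808494883199
lock [ 185    0   90   58 3523] [544.3 123.3 121.6] ((540.313720703125, 118.50521850585938), (50.24398422241211, 28.865707397460938), 84.10760498046875)
lock [208 146  25 128 312] [639.3 104.3 122.1] ((644.4944458007812, 104.1119613647461), (82.49838256835938, 9.629655838012695), 1.2689297199249268)
lock [213  16   1   1   1] [534.7 111.5 126.3] ((534.7474975585938, 111.51473999023438), (0.0, 0.0), 0.0)
bar [250 252  26  27 482] [647.3 128.5 203. ] ((647.3203125, 128.19961547851562), (9.50395679473877, 3.39839243888855), 66.26155090332031)
bar [278 252  26  26 480] [648.3 138.1 203.1] ((648.2985229492188, 138.35675048828125), (3.1824734210968018, 9.571828842163086), 7.360862731933594)
BAR 201.65295934093785 ((648.404052734375, 133.252197265625), (18.537521362304688, 2.862975597381592), 83.44881439208984)
side 218 [649.04227513  95.61138507 138.82364027]
key 348 [[505.21578694  91.53421313 157.01326511]
 [525.06472661 114.75237594 173.74078615]
 [546.51388338 140.47031743 518.55847049]]
top 19 [629.26471619 101.23232061 141.60722396]
key 1091 [[499.26386164  90.96959496 589.80628442]
 [528.31285724 118.79371859 617.59094428]
 [557.47063349 149.18046246 648.49038096]]
```

>>> play_rows:
  dp:
    - [0,0,-20]
    - [0,0,-20]
    - [0,0,-14]
    - [0,0,0]
    - [0,0,0]
    - [-0.6,-6,0]
    - [-0.6,-6,0]
    - [0,0,0]
  yaw: [0,0,0,0,0,0,0,0]

```text
t: 20.25
ee_pos: [656.2, 119.2, 123.9]
orientation: [0.169, 3.136, 0.0]
ft_force: [0.7, -0.0, 0.1]
width: 0.8
grasp_force: 0.0
```

>>> play_rows:
  dp:
    - [-0.4,-4,0]
    - [-0.4,-4,0]
    - [-0.4,-4,0]
    - [-0.4,-4,0]
    - [0,0,0]
    - [0,0,0]
  yaw: [0,0,0,0,0,0]

```text
t: 20.75
ee_pos: [653.9, 103.8, 122.7]
orientation: [-0.169, -3.137, 0.001]
ft_force: [-0.4, -0.0, 0.6]
width: 0.4
grasp_force: 0.0
```

>>> play_rows:
  dp:
    - [-0.6,-6,0]
    - [-0.6,-6,0]
    - [-0.6,-6,0]
    - [-0.6,-6,0]
  yaw: [0,0,0,0]

```text
t: 21.08
ee_pos: [651.5, 79.8, 122.7]
orientation: [-0.168, -3.137, -0.0]
ft_force: [0.1, 2.8, 0.3]
width: 0.5
grasp_force: 1.5
```

Run:
```python
from h import *
im=cam('side'); C=cloud(im)
m=(C[...,2]>130)&(C[...,2]<143)&(abs(C[...,0]-640)<70)&(C[...,1]<110)&(C[...,1]>-60)&(im['range_z']>0)
Q=C[m]; print(m.sum(), Q.mean(0),ctrl.get_obs()['ee_pos'],ctrl.get_obs()['ft_force'])
c=cv2.resize(im['pixels'][120:300,180:400],None,fx=3,fy=3); cv2.imwrite('pics/s7.png',c[:,:,::-1])
```

```text
197 [644.50549071  63.7337914  137.9466969 ] [651.38551998  78.62726323 122.65469683] [0.66953025 0.92211683 0.9059059 ]
```

View pics/s7.png

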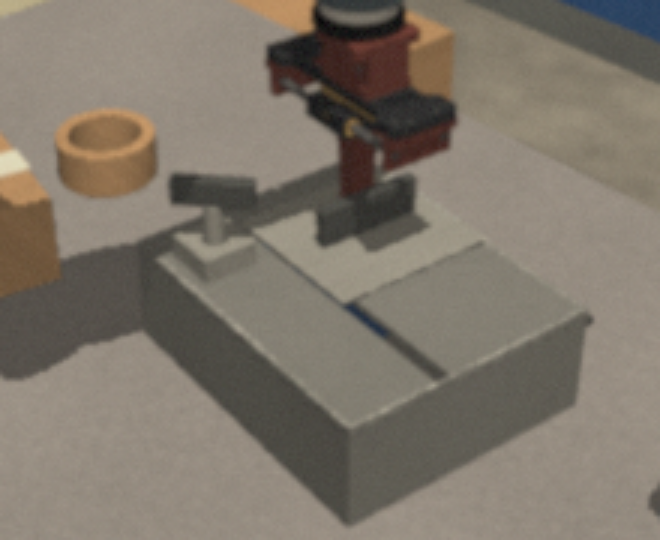

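Side: the cover slides (rib pushed by ~32 mm), and the key is standing. I continue to the stop.

>>> play_rows:
  dp:
    - [-0.8,-8,0]
    - [-0.8,-8,0]
    - [-0.8,-8,0]
    - [-0.8,-8,0]
    - [-0.8,-8,0]
    - [-0.8,-8,0]
    - [-0.8,-8,0]
    - [-0.8,-8,0]
  yaw: [0,0,0,0,0,0,0,0]

```text
t: 21.8
ee_pos: [645.1, 15.5, 122.7]
orientation: [-0.168, -3.137, 0.0]
ft_force: [1.1, 3.5, -0.8]
width: 0.2
grasp_force: 1.5
```

>>> play_rows:
  dp:
    - [-0.6,-6,0]
    - [-0.6,-6,0]
    - [-0.6,-6,0]
    - [-0.6,-6,0]
    - [-0.4,-4,0]
    - [-0.2,-2,0]
    - [0,0,0]
    - [0,0,0]
  yaw: [0,0,0,0,0,0,0,0]

```text
t: 22.47
ee_pos: [642.2, -14.1, 122.9]
orientation: [0.168, 3.137, -0.001]
ft_force: [0.3, -0.1, 0.1]
width: 0.5
grasp_force: 0.0
```

>>> play_rows:
  dp:
    - [-0.4,-4,0]
    - [-0.3,-3,0]
    - [-0.1,-1,0]
  yaw: [0,0,0]

```text
t: 22.72
ee_pos: [642.0, -16.9, 123.0]
orientation: [0.17, 3.136, 0.012]
ft_force: [1.7, 27.6, -0.2]
width: 0.3
grasp_force: 13.9
```

>>> play_rows:
  dp:
    - [-0.2,-2,0]
    - [-0.1,-1,0]
    - [0,0,0]
  yaw: [0,0,0]

```text
t: 22.97
ee_pos: [642.0, -17.0, 123.1]
orientation: [0.169, 3.136, 0.017]
ft_force: [3.5, 34.9, 0.1]
width: 0.5
grasp_force: 17.7
```

Hard stop reached. I back off, lift, and check.

>>> play_rows:
  dp:
    - [0.6,6,0]
    - [1,10,0]
    - [1.5,15,0]
    - [0,0,20]
    - [0,0,35]
    - [0,0,40]
    - [0,0,40]
    - [0,0,0]
  yaw: [0,0,0,0,0,0,0,0]

```text
t: 23.63
ee_pos: [648.6, 6.6, 266.8]
orientation: [0.167, 3.124, 0.0]
ft_force: [1.0, 0.4, 0.2]
width: 0.5
grasp_force: 0.0
```

Run:
```python
from h import *
im=cam('side'); C=cloud(im)
m=(C[...,2]>130)&(C[...,2]<143)&(abs(C[...,0]-640)<70)&(C[...,1]<110)&(C[...,1]>-100)&(im['range_z']>0)
Q=C[m]; print(m.sum(), Q.mean(0),ctrl.get_obs()['ee_pos'],ctrl.get_obs()['ft_force'])
m=(C[...,2]>155)&(C[...,2]<200)&(np.hypot(C[...,0]-529,C[...,1]-120)<40)
print(np.percentile(C[m],[2,50,98],axis=0))
c=cv2.resize(im['pixels'][120:300,180:400],None,fx=3,fy=3); cv2.imwrite('pics/s8.png',c[:,:,::-1])
```

```text
209 [635.33389115 -32.86189499 138.13012246] [647.09904068   6.57724599 263.09530634] [ 0.41405908 -0.51237932  0.02327936]
[[503.45492615  91.83571415 157.98944938]
 [525.63784279 117.10591582 173.2649443 ]
 [551.91430451 143.82295117 182.84364103]]
```

View pics/s8.png

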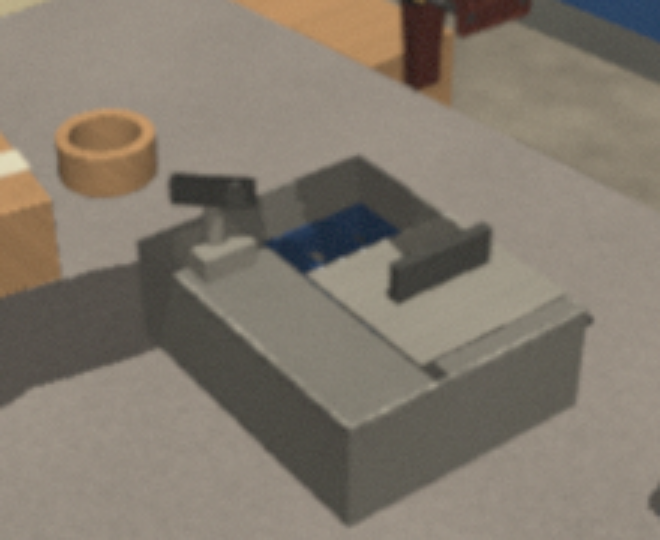

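The cover is open by about 129 mm (rib now around (440,262)), and the key stands upright in the lock (213,210) with its bar top near 180 mm. The arm is clear.

```bash
python3 -c "
from workcell import ticket; print(ticket.close_job())"
```

```text
the job is handed in; nothing more can be done
None
```

I unlocked the chest with the T-handled key, left the key standing in the lock and pushed the cover to its stop (about 129 mm), and handed the job in at about 24 s; the hand-in gave no verdict.

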